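# Drop the stop pin in front of the tube rack on the shaker deck

### The arm

A 6-joint arm with a two-finger parallel gripper is mounted at the origin on the work surface. World frame = base frame: x ahead of the robot, y to its left, z up, the work surface at z = 0. Lengths are in m, angles in rad, forces in N, time in s.
With the tool pointing down it reaches from about 0.35 to 0.975 m from the base axis. Payload 4.9 kg.
Tool frame: the origin (TCP) lies on the centre line of the jaws, within the pads' length; the fingertips stand ctrl.nose_length ahead of it and the grasp point (between the pads) lies 2 mm behind it (ctrl.nose_length is the distance from the TCP to the fingertips, in m); z points along the fingers, y is the direction in which the jaws open and shut (so a half turn about z gives the same grasp; the last joint's range is limited). The gripper opens to 85 mm and grips with 20 to 120 N. Pads are 22 mm wide; open, the fingers measure 114 mm over their backs; the gripper's body (76 mm by 85 mm) begins 54 mm behind the grasp point. The pads swing forward as they close: fully open they stand 13 mm farther back than shut.
Start: joints at [1.09, 0.053, 1.613, -0, 1.476, -0.119], TCP at [0.221, 0.585, 0.248] pointing down, gripper open.
Joint ranges: [-3.01, 3.01], [-1.01, 2.22], [0.06, 2.58], [-1.02, 4.17], [0.09, 2.62], [-3.14, 3.14]. Speed limits (rad/s): [2.57, 2.57, 3.14, 3.14, 3.14, 3.14].

### API

Orientations are given as a rotation vector (axis times angle).
In Python, from station import sensors, get_image, order, ctrl gives the robot as it stands.
- The arm moves only by the tool move_arm, never from a script. Its argument "increments" is a list of rows, each a list of 5 numbers: the shift along the tool's x, y, z in cm, then the turn about the tool's z in degrees, then the finger opening in cm, from 0 to 8.54. In form: [[dx, dy, dz, twist, gripper], ...]. A call has 1 to 5 rows; each row is the pose to reach, as a shift and turn from the pose commanded when the call began, along the tool's axes at that moment; what a row does not reach only later rows make up. A row lasts 1/8 s, in which the tool goes at most 62.5 mm and 10.7 degrees, less where a joint would pass 70% of its speed; a pose out of reach is approached as far as the arm can. A call with a gripper value outside its range is refused whole. The fingers move at their own pace and stop on an object; "newtons" is the grip in N (left out, the last holds). Time passes only in rows, so rows that repeat a pose let the fingers close. It gives the time, the measured TCP pose, the force and the opening at its end, in the units of the state.
- sensors.get_obs(): the state, without advancing time (a new reading comes with each control period).
- get_image(name): name is "scene" or "top"; returns a dict with "image" (400x640x3 uint8, red, green, blue), "K" (3x3 intrinsics, pixels), "D" ([k1, k2, p1, p2, k3] as OpenCV has them; the pictures are not rectified), "R" (3x3) and "t" (3): a world point X has camera coordinates R X + t. Camera axes: x right, y down, z forward; pixel columns grow to the right and rows downward; lengths in m; the calibration is good to about 2 mm. A picture is of the moment at which its call begins. There is no depth.
- order.finish_job(): hands the job in, once; it reports no verdict.
The state is a dict: "t": time; "q": joint angles; "dq": joint speeds; "effort": joint torques, N m; "tool_pos": TCP position; "tool_rot": TCP orientation; "contact_force": force on the tool from outside, world axes, zero at the start; "wrist_torque": the same for the moment, N m; "opening": finger opening in m.
Only numpy, scipy, OpenCV 4.12 (cv2) and the standard library are available. Lean on these libraries where they do the work, as an engineer would, in place of code of your own. Each camera call takes 0.05 s, during which the arm holds its last target.

### The job

A tube rack stands on one side of the shaker's metal deck and nothing yet keeps it from creeping off the open end. Take the knobbed stop pin that stands on the deck and slide it across the plate, keeping it down on the plate and not lifting it, to the bare hole right in front of the tube rack, so that it drops in fully home with its collar on the plate; then let go. Do not shift the rack.

Things in the scene. Friction and masses are not known exactly. Their poses are not given: they have to be found in the camera images.
- pin_knob (a point): Loose upright stop pin, 72 mm tall, 0.12 kg: round black knob 26 mm dia x 44 high, on steel collar 46 dia x 6, on steel pin 20 dia x 22 long. Point: on its axis, 52 mm above the foot, 20 below the top, 24 above the collar; z up. At start it stands on its foot on the deck (point 52 mm above deck); home, collar on deck: 30 mm. The other black knob, 30 mm tall with three lobes, is a clamp nut.
- hole_left (a point): Mouth centre, at deck-top level, of the bare blind hole on the deck's left (+y): 34 mm dia, 27 deep. Deck: fixed level metal plate 300 (x) by 330 (y) mm, top 90 mm above the table; the two holes are 156 mm apart along its y, on its middle line. Axes as the deck's: x to its far end, z up. Its 12 mm high fences begin 40 mm beyond the holes; rack or jar 90 mm beyond.
- hole_right (a point): The identical bare blind hole on the deck's right (-y) side: mouth centre, at deck-top level; 34 mm diameter, 27 mm deep. Axes as the deck's.
- rack_centre (a point): Centre of the loose blue tube rack, 80 (x) by 120 (y) by 40 mm high, capped tubes to 49 mm; it stands on the far half of the deck, left or right, its centre about 90 mm beyond that side's hole (near face about 50 mm beyond). On the other side stands a jar 85 mm tall.
Things that resemble listed ones, but are neither listed nor needed, are in the scene too. Of the things that look like the part that bears pin_knob, the smallest one is meant.

How it is judged:
By the outcome, as a careful person would: the job done as asked, in the order asked, and still so for the second after the job is handed in, with the robot touching nothing.
It also fails if it takes over 34 s, if anything falls off the work surface, if the arm or the gripper's body presses on something with over 40 N, if the wrist force passes 120 N, or if a joint passes its speed limit or range.

## Working session

There is one attempt and no reset: what is moved stays moved. The work goes in short steps, Python scripts to look and compute and a tool call to move; the robot and the scene stay as the last step left them, time stands still between calls to the robot, and variables do not carry over. Pictures are saved under pics/ and viewed, and the job is handed in when it is done.

Besides the shell and the picture viewer there is one more tool, called after "Call:" as name(argument=value, ...), one argument or row to a line, values as JSON. move_arm: Moves the arm, as the interface text tells. Its arguments: {"type":"object","properties":{"increments":{"type":"array"},"newtons":{"type":"number"}},"required":["increments"]}

```bash
mkdir -p pics; cat > h.py <<'E'
import numpy as np,cv2,pickle
from station import sensors,get_image,order,ctrl
def snap(n,tag):
    d=get_image(n); cv2.imwrite(f'pics/{tag}.png',d['image'][:,:,::-1]); pickle.dump(d,open(f'{tag}.pkl','wb')); return d
def ray(d,uv):
    K,D,R,t=[np.array(d[k],float) for k in('K','D','R','t')]
    n=cv2.undistortPoints(np.array([[uv]],float),K,D)[0,0]
    return -R.T@t, R.T@np.array([n[0],n[1],1])
def atz(d,uv,z):
    c,r=ray(d,uv); return c+r*(z-c[2])/r[2]
def tri(ds,uvs):
    A=np.zeros((3,3));b=np.zeros(3);L=[]
    for d,u in zip(ds,uvs):
        c,r=ray(d,u);r=r/np.linalg.norm(r);P=np.eye(3)-np.outer(r,r);A+=P;b+=P@c;L.append((P,c))
    x=np.linalg.solve(A,b);return x,[np.linalg.norm(P@(x-c)) for P,c in L]
def proj(d,X):
    K,D,R,t=[np.array(d[k],float) for k in('K','D','R','t')]
    return cv2.projectPoints(np.atleast_2d(np.array(X,float)),cv2.Rodrigues(R)[0],t,K,D)[0][:,0]
def crop(d,x0,y0,w,h,s,tag):
    cv2.imwrite(f'pics/{tag}.png',cv2.resize(d['image'][y0:y0+h,x0:x0+w,::-1],None,fx=s,fy=s,interpolation=cv2.INTER_CUBIC))
E
python3 - <<'E'
from h import *
for n in('scene','top'):
    d=snap(n,n+'0'); print(n,-np.array(d['R']).T@d['t'])
print(ctrl.nose_length); o=sensors.get_obs(); print(o['tool_pos'],o['tool_rot'],o['t'])
E
```

```text
scene [1.0766334  0.0305277  0.53300735]
top [ 0.41590052 -0.00104506  0.78469661]
0.017
[0.22096044 0.58404951 0.24717426] [-5.65099607e-01 -3.08975408e+00  2.87105745e-03] 0.1
```

View pics/scene0.png

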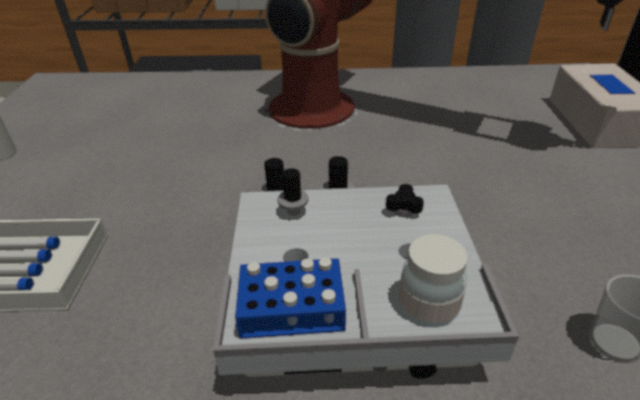

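View pics/top0.png

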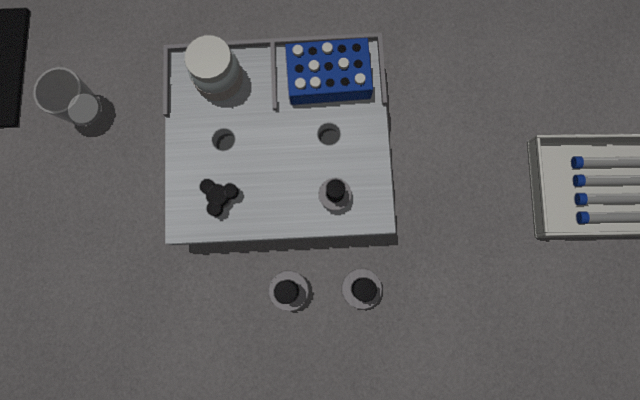

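```bash
python3 - <<'E'
from h import *
a=pickle.load(open('top0.pkl','rb'));b=pickle.load(open('scene0.pkl','rb'))
crop(a,270,100,130,120,6,'c1'); crop(b,230,150,150,130,5,'c2'); crop(a,155,20,250,240,3,'c3')
E
```

```text
(no output)
```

View pics/c1.png

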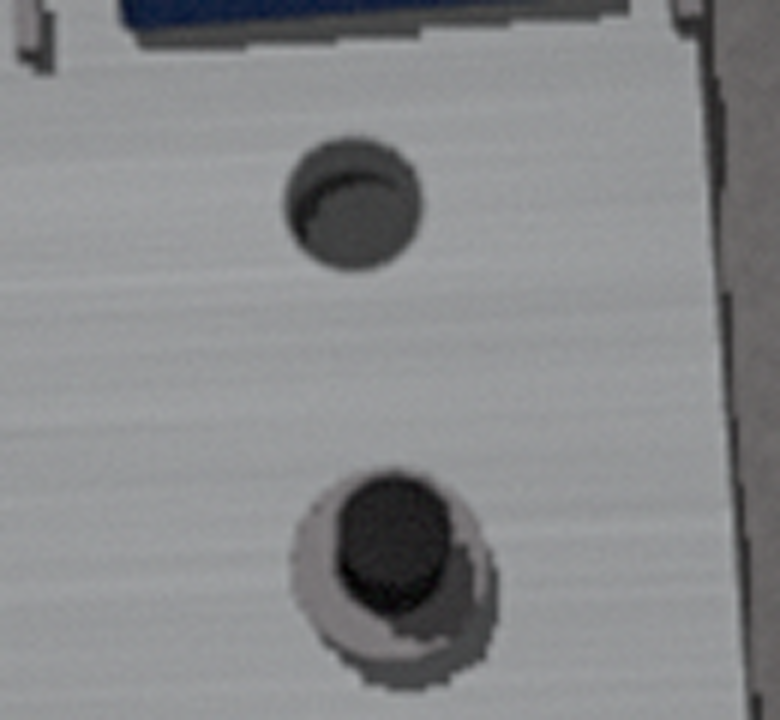

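View pics/c2.png

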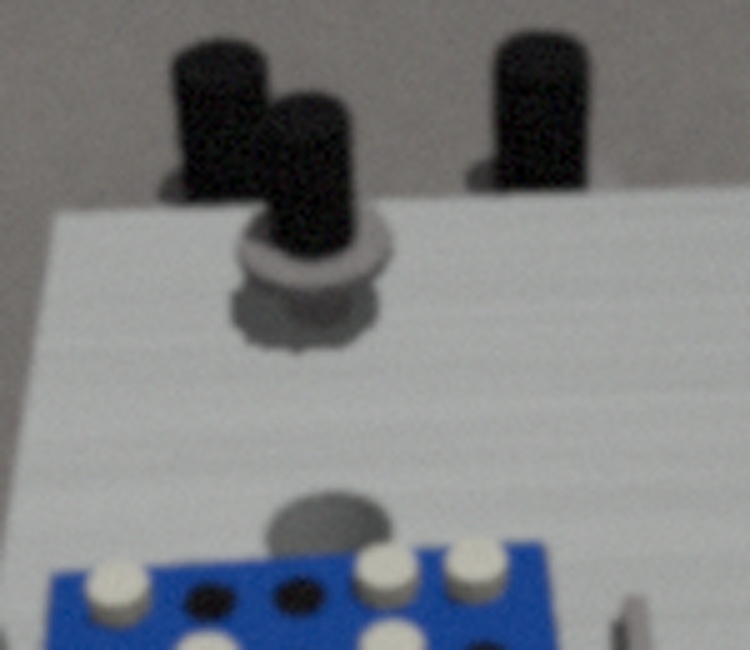

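View pics/c3.png

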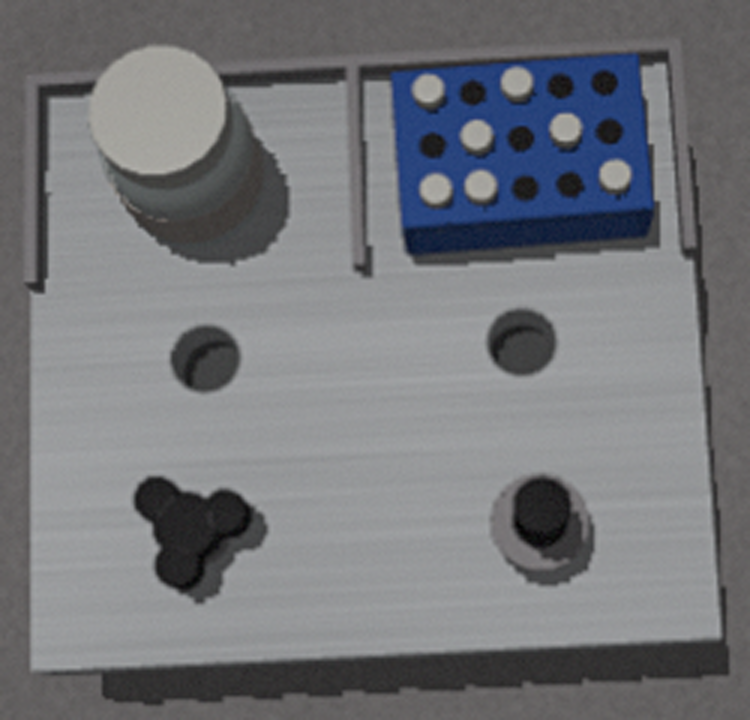

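```bash
python3 - <<'E'
from h import *
a=pickle.load(open('top0.pkl','rb'));b=pickle.load(open('scene0.pkl','rb'))
hr=atz(a,(328.4,133.6),.09);hl=atz(a,(223.2,138.9),.09);print(hr,hl,np.linalg.norm(hr-hl),np.degrees(np.arctan2(*(hl-hr)[:2]))) 
print('hr scene',atz(b,(230+330/5-.4,150+533/5-.4),.09))
T=(335.1,187.3);S=(291.8,172)
print('pin top',atz(a,T,.162),atz(b,S,.162),tri([a,b],[T,S]))
p=tri([a,b],[T,S])[0][:2]
# draw model check
def circ(c,z,r):
    t=np.linspace(0,6.28,60);return np.c_[c[0]+r*np.cos(t),c[1]+r*np.sin(t),0*t+z]
for d,nm,(x0,y0,w,h,s) in((a,'m1',(270,100,130,120,6)),(b,'m2',(230,150,150,130,5))):
    im=cv2.resize(d['image'][y0:y0+h,x0:x0+w,::-1],None,fx=s,fy=s,interpolation=cv2.INTER_CUBIC)
    for c,z,r,col in((p,.162,.013,(0,255,0)),(p,.118,.023,(0,0,255)),(p,.118,.013,(0,255,255)),(p,.09,.010,(255,0,255)),(hr[:2],.09,.017,(255,255,0))):
        q=((proj(d,circ(c,z,r))-[x0,y0]+.5)*s).astype(np.int32); cv2.polylines(im,[q],True,col,1)
    cv2.imwrite(f'pics/{nm}.png',im)
E
```

```text
[ 0.62040659 -0.01110494  0.09      ] [0.61519326 0.14404556 0.09      ] 0.15523806452469932 -1.9245153622812767
hr scene [ 0.62073127 -0.01063578  0.09      ]
pin top [ 0.52727811 -0.01752199  0.162     ] [ 0.52592091 -0.01584891  0.162     ] (array([ 0.52708126, -0.01662803,  0.16277922]), [np.float64(0.0008746132190962288), np.float64(0.0008746132190962187)])
```

View pics/m1.png

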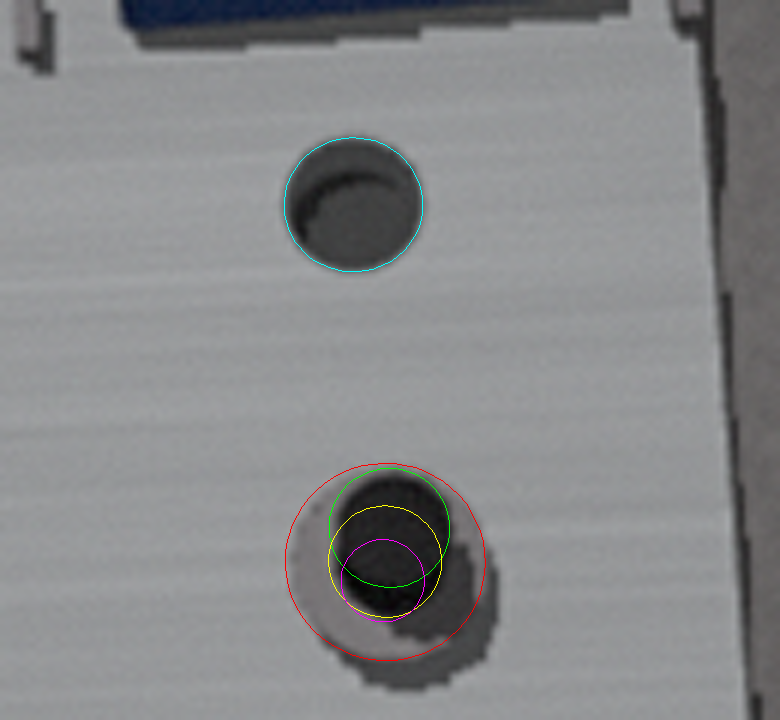

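View pics/m2.png

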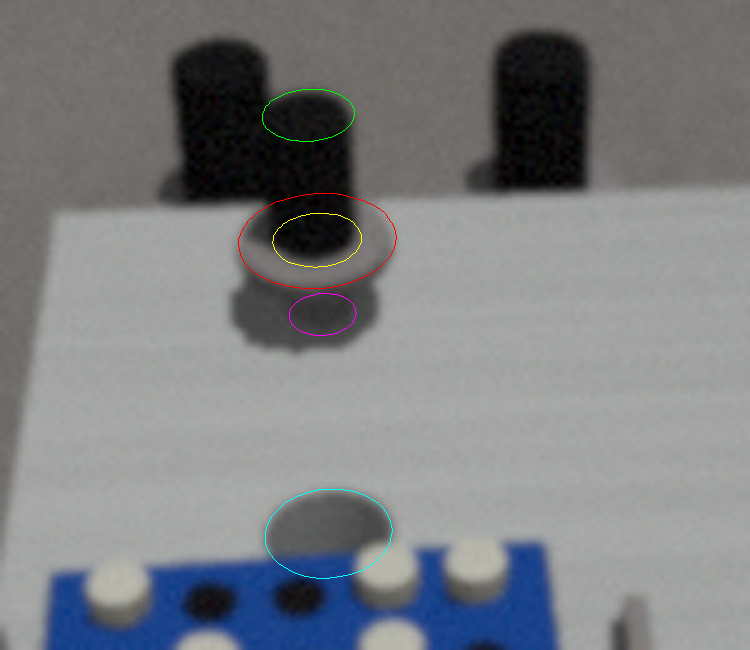

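```bash
cat > d.py <<'E'
import sys
from h import *
from scipy.spatial.transform import Rotation as R
o=sensors.get_obs();r=R.from_rotvec(o['tool_rot']).as_matrix()
tgt=np.array([float(v) for v in sys.argv[1:4]])
print('t',o['t'],'pos',np.round(o['tool_pos'],4),'delta cm',np.round(r.T@(tgt-o['tool_pos'])*100,2),'ytool heading',np.degrees(np.arctan2(r[1,1],r[0,1])),'z',np.round(r[:,2],3),'F',np.round(o['contact_force'],1),'op',o['opening'])
E
python3 d.py .526 -.0175 .247
```

```text
t 0.1 pos [0.221  0.584  0.2472] delta cm [-49.82 -45.46   0.09] ytool heading 69.27093218272259 z [-0.001 -0.002 -1.   ] F [-0.  -0.1 -0.4] op 0.08558479388306112
```

Possible confusions (top-image pixels): the two knobbed pins on the table at (290,291) and (364,289) are larger and not on the deck. The three-lobed clamp nut is at (218,196). The target is the pin standing on the deck at (336,190), confirmed in the crop c1. The rack is on −y, so the target is hole_right at (328,134).

Call:
move_arm(
  increments=[
    [-49.8, -45.5, 0, -22, 8.5],
    [-49.8, -45.5, 0, -22, 8.5],
    [-49.8, -45.5, 0, -22, 8.5],
    [-49.8, -45.5, 0, -22, 8.5],
    [-49.8, -45.5, 0, -22, 8.5],
  ],
)

```text
t: 0.72
tool_pos: [0.3616, 0.306, 0.2479]
tool_rot: [0.036, -3.141, 0.0]
contact_force: [0.3, -0.2, 0.1]
opening: 0.0846
```

```bash
python3 d.py .526 -.0175 .247
```

```text
t 0.725 pos [0.3616 0.306  0.2479] delta cm [-15.7  -32.71   0.1 ] ytool heading 91.3014171279282 z [-0. -0. -1.] F [ 0.3 -0.2  0.1] op 0.08464991990700921
```

Call:
move_arm(
  increments=[
    [-15.5, -32.5, 0, 0, 8.5],
    [-15.5, -32.5, 0, 0, 8.5],
    [-15.5, -32.5, 0, 0, 8.5],
    [-15.5, -32.5, 0, 0, 8.5],
    [-15.5, -32.5, 0, 0, 8.5],
  ],
)

```text
t: 1.35
tool_pos: [0.5025, 0.0269, 0.2481]
tool_rot: [-0.034, 3.141, 0.0]
contact_force: [1.1, 0.6, 0.1]
opening: 0.085
```

Call:
move_arm(
  increments=[
    [0, 0, 0, 0, 8.5],
    [0, 0, 0, 0, 8.5],
  ],
)

```text
t: 1.6
tool_pos: [0.5018, 0.0289, 0.2478]
tool_rot: [0.034, -3.14, -0.001]
contact_force: [-0.9, -0.3, 0.6]
opening: 0.0849
```

```bash
python3 d.py .526 -.0175 .142
```

```text
t 1.6 pos [0.5018 0.0289 0.2478] delta cm [-2.34 -4.7  10.57] ytool heading 91.23191806846809 z [-0.001  0.001 -1.   ] F [-0.9 -0.3  0.6] op 0.08490878758569706
```

Call:
move_arm(
  increments=[
    [-2.3, -4.7, 0, 0, 8.5],
    [-2.3, -4.7, 0, 0, 8.5],
    [-2.3, -4.7, 4, 0, 8.5],
    [-2.3, -4.7, 6, 0, 8.5],
    [-2.3, -4.7, 6, 0, 8.5],
  ],
)

```text
t: 2.22
tool_pos: [0.5245, -0.0162, 0.1861]
tool_rot: [0.037, -3.137, -0.002]
contact_force: [0.4, 0.4, -0.5]
opening: 0.0849
```

```bash
python3 d.py .526 -.0175 .142; python3 - <<'E'
from h import *
a=snap('top','top1');b=snap('scene','scene1')
crop(b,200,80,200,190,3.5,'c4')
crop(a,250,80,180,160,4,'c5')
E
```

```text
t 2.225 pos [ 0.5245 -0.0162  0.1861] delta cm [-0.17 -0.14  4.41] ytool heading 91.36560106847881 z [-0.005  0.001 -1.   ] F [ 0.4  0.4 -0.5] op 0.08491936014623679
```

View pics/c4.png

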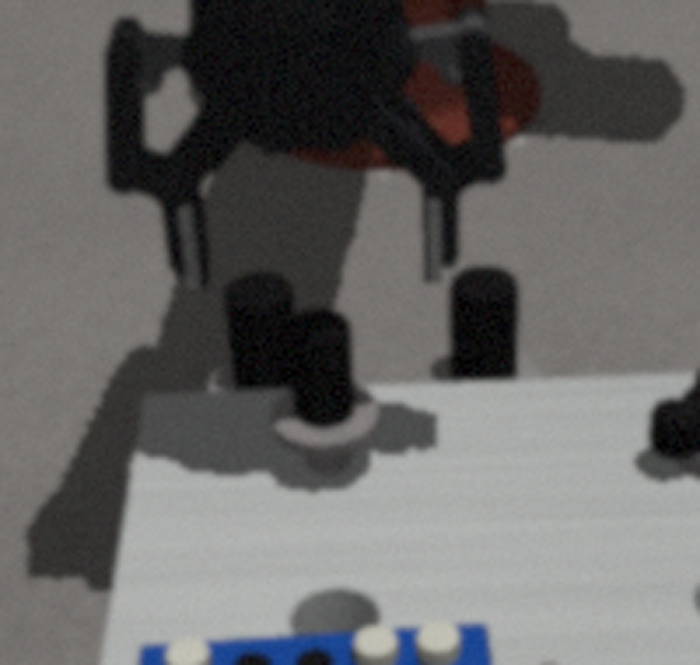

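View pics/c5.png

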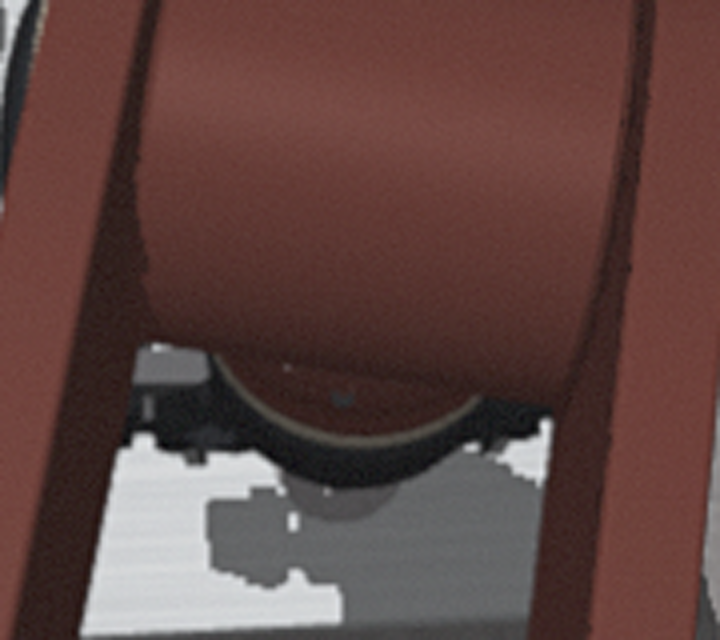

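The scene view shows the jaws at crop columns 190 and 440, either side of the knob at 322, with the knob clear between them. I'll descend.

Call:
move_arm(
  increments=[
    [-0.1, -0.1, 2.2, 0, 8.5],
    [-0.1, -0.1, 4.3, 0, 8.5],
    [-0.1, -0.1, 4.3, 0, 8.5],
    [-0.1, -0.1, 4.3, 0, 8.5],
  ],
)

```text
t: 2.82
tool_pos: [0.5282, -0.0187, 0.1472]
tool_rot: [-0.035, 3.139, -0.001]
contact_force: [-0.2, -0.0, 0.3]
opening: 0.085
```

```bash
python3 d.py .526 -.0175 .142; python3 - <<'E'
from h import *
b=snap('scene','scene2')
crop(b,200,80,200,190,3.5,'c6')
E
```

```text
t 2.825 pos [ 0.5282 -0.0187  0.1472] delta cm [0.22 0.12 0.52] ytool heading 91.28037450679508 z [ 0.003 -0.    -1.   ] F [-0.2 -0.   0.3] op 0.08496065533294005
```

View pics/c6.png

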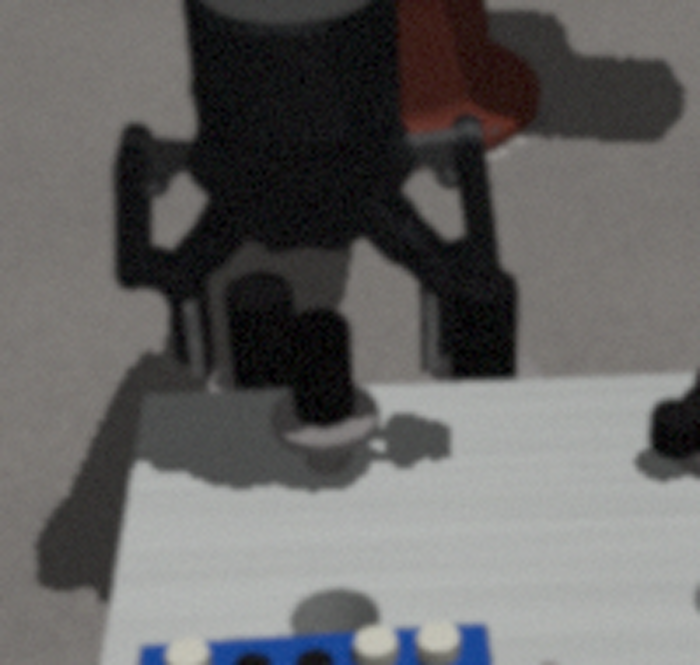

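Call:
move_arm(
  increments=[
    [0.15, 0.1, 0.3, 0, 5],
    [0.15, 0.1, 0.4, 0, 4],
    [0.15, 0.1, 0.4, 0, 3.2],
    [0.15, 0.1, 0.4, 0, 2.4],
    [0.15, 0.1, 0.4, 0, 2.2],
  ],
  newtons=20,
)

```text
t: 3.5
tool_pos: [0.5257, -0.0177, 0.1414]
tool_rot: [0.035, -3.141, 0.0]
contact_force: [0.3, -0.3, 0.4]
opening: 0.0255
```

Call:
move_arm(
  increments=[
    [0, 0, 0, 0, 2.0],
    [0, 0, 0, 0, 2.0],
    [0, 0, 0, 0, 2.0],
  ],
)

```text
t: 3.88
tool_pos: [0.5257, -0.0177, 0.1414]
tool_rot: [-0.035, 3.141, -0.0]
contact_force: [0.5, 0.5, -0.4]
opening: 0.0255
```

```bash
python3 d.py .526 -.0175 .142; python3 - <<'E'
from h import *
b=snap('scene','scene3')
crop(b,200,80,200,190,3.5,'c7')
E
```

```text
t 3.875 pos [ 0.5257 -0.0177  0.1414] delta cm [-0.03  0.02 -0.06] ytool heading 91.26996872808782 z [ 0. -0. -1.] F [ 0.5  0.5 -0.4] op 0.025503406169080596
```

View pics/c7.png

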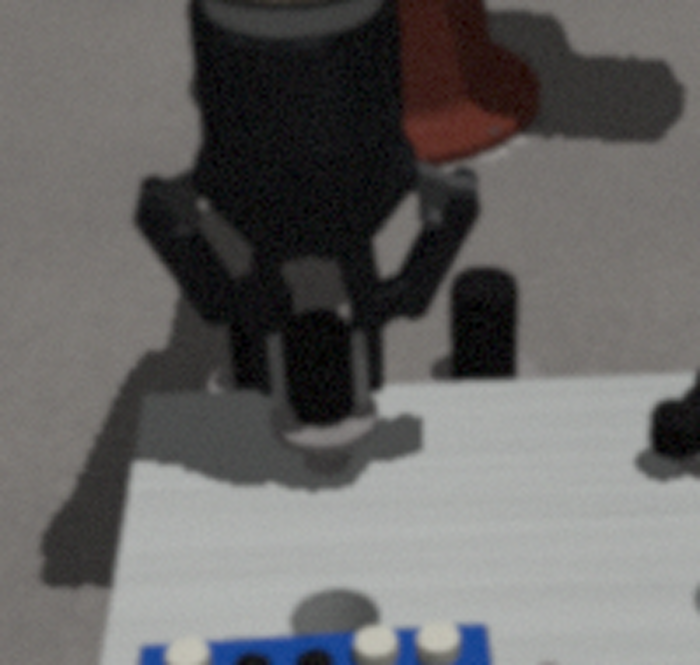

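Call:
move_arm(
  increments=[
    [0, 0, 0.1, 0, 2.0],
    [0, 0, 0.1, 0, 2.0],
  ],
)

```text
t: 4.18
tool_pos: [0.5259, -0.0177, 0.1414]
tool_rot: [-0.035, 3.141, -0.0]
contact_force: [-2.7, 0.9, 5.4]
opening: 0.0252
```

```bash
python3 d.py .6205 -.011 .1414
```

```text
t 4.175 pos [ 0.5259 -0.0177  0.1414] delta cm [-9.47  0.46 -0.  ] ytool heading 91.27277404342765 z [ 0. -0. -1.] F [-2.7  0.9  5.4] op 0.025200029933198326
```

Pressed on the plate with 5.4 N, so I'll slide slowly.

Call:
move_arm(
  increments=[
    [-0.5, 0, 0, 0, 2.0],
    [-1.2, 0.05, 0, 0, 2.0],
    [-2.0, 0.1, 0, 0, 2.0],
    [-2.8, 0.15, 0, 0, 2.0],
    [-3.5, 0.2, 0, 0, 2.0],
  ],
)

```text
t: 4.8
tool_pos: [0.5605, -0.015, 0.1413]
tool_rot: [0.035, -3.14, 0.001]
contact_force: [-4.2, -0.0, 7.4]
opening: 0.0255
```

```bash
python3 d.py .6205 -.011 .1414
```

```text
t 4.8 pos [ 0.5605 -0.015   0.1413] delta cm [-6.01  0.27 -0.02] ytool heading 91.27899497128023 z [-0.002 -0.001 -1.   ] F [-4.2 -0.   7.4] op 0.025524391076118248
```

Call:
move_arm(
  increments=[
    [-0.7, 0, 0, 0, 2.0],
    [-1.4, 0.05, 0, 0, 2.0],
    [-2.1, 0.1, 0, 0, 2.0],
    [-2.7, 0.15, 0, 0, 2.0],
    [-3.1, 0.15, 0, 0, 2.0],
  ],
)

```text
t: 5.42
tool_pos: [0.5914, -0.0128, 0.1413]
tool_rot: [0.035, -3.14, 0.0]
contact_force: [-5.1, 0.4, 7.5]
opening: 0.0253
```

```bash
python3 d.py .6205 -.011 .1414;  python3 - <<'E'
from h import *
b=snap('scene','scene4')
crop(b,200,80,200,190,3.5,'c8')
E
```

```text
t 5.425 pos [ 0.5914 -0.0128  0.1413] delta cm [-2.91  0.11 -0.02] ytool heading 91.27792485445295 z [-0.002 -0.    -1.   ] F [-5.1  0.4  7.5] op 0.02534598609497587
```

View pics/c8.png

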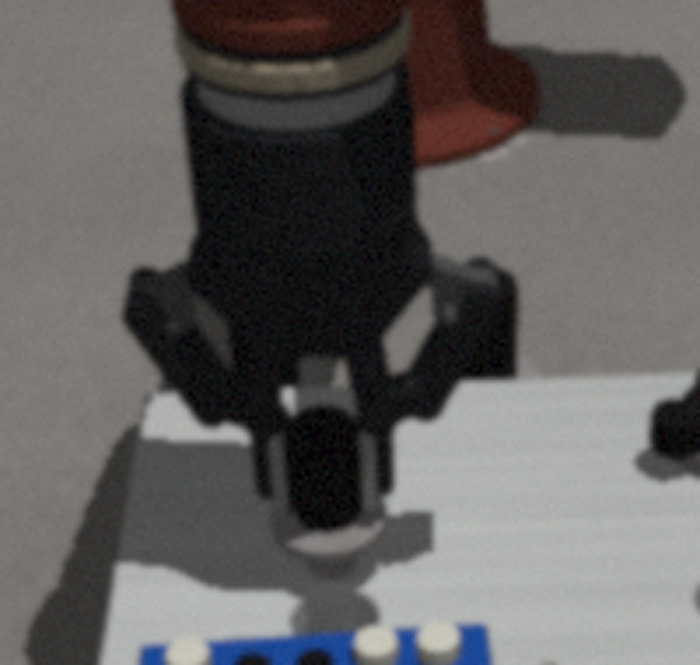

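Call:
move_arm(
  increments=[
    [-0.7, 0.05, 0, 0, 2.0],
    [-1.4, 0.1, 0, 0, 2.0],
    [-2.1, 0.1, 0, 0, 2.0],
    [-2.6, 0.1, 0, 0, 2.0],
    [-2.9, 0.1, 0, 0, 2.0],
  ],
)

```text
t: 6.1
tool_pos: [0.6206, -0.0109, 0.1396]
tool_rot: [0.035, -3.141, -0.0]
contact_force: [-0.1, 0.6, -1.3]
opening: 0.0251
```

Call:
move_arm(
  increments=[
    [0, 0, 0, 0, 2.0],
  ],
)

```text
t: 6.22
tool_pos: [0.6205, -0.011, 0.1398]
tool_rot: [0.035, -3.141, -0.0]
contact_force: [-0.7, 0.1, -1.0]
opening: 0.0252
```

```bash
python3 d.py .6205 -.011 .1193;  python3 - <<'E'
from h import *
b=snap('scene','scene5')
crop(b,200,80,200,190,3.5,'c9')
E
```

```text
t 6.225 pos [ 0.6205 -0.011   0.1398] delta cm [-0.   -0.    2.05] ytool heading 91.2694134507484 z [-0.001  0.    -1.   ] F [-0.7  0.1 -1. ] op 0.02523217865352804
```

View pics/c9.png

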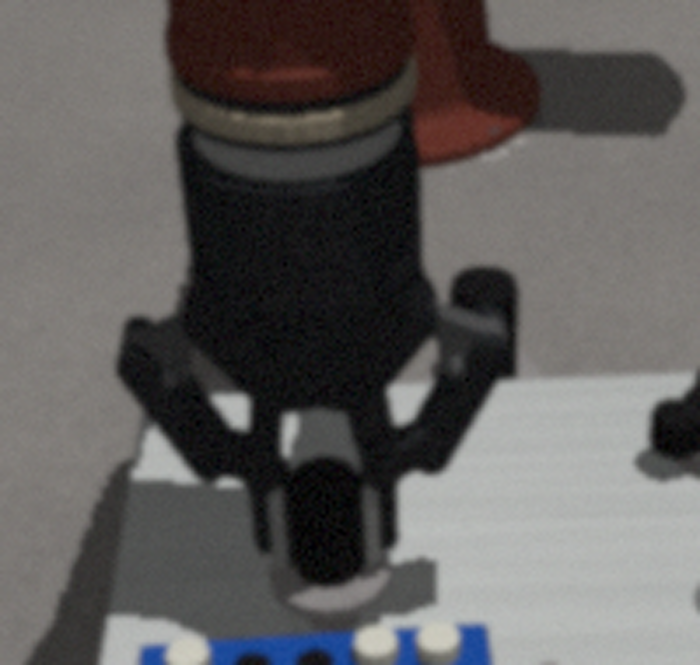

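Force dropped to ~0 and the tool sank 1.6 mm, so the foot is over the hole. I'll lower it gently.

Call:
move_arm(
  increments=[
    [0, 0, 0.4, 0, 2.0],
    [0, 0, 0.8, 0, 2.0],
    [0, 0, 1.2, 0, 2.0],
    [0, 0, 1.6, 0, 2.0],
    [0, 0, 1.9, 0, 2.0],
  ],
)

```text
t: 6.9
tool_pos: [0.6204, -0.011, 0.1209]
tool_rot: [0.035, -3.141, -0.0]
contact_force: [0.1, 0.7, -1.8]
opening: 0.0251
```

Call:
move_arm(
  increments=[
    [0, 0, 0.1, 0, 2.0],
    [0, 0, 0.2, 0, 2.0],
  ],
)

```text
t: 7.15
tool_pos: [0.6206, -0.011, 0.1195]
tool_rot: [-0.035, 3.141, -0.0]
contact_force: [-2.0, 0.1, 3.4]
opening: 0.0253
```

```bash
python3 d.py .6205 -.011 .1193;  python3 - <<'E'
from h import *
b=snap('scene','scene6')
crop(b,200,80,200,190,3.5,'c10')
E
```

```text
t 7.15 pos [ 0.6206 -0.011   0.1195] delta cm [0.01 0.   0.02] ytool heading 91.2704010497673 z [ 0. -0. -1.] F [-2.   0.1  3.4] op 0.025292087022059623
```

View pics/c10.png

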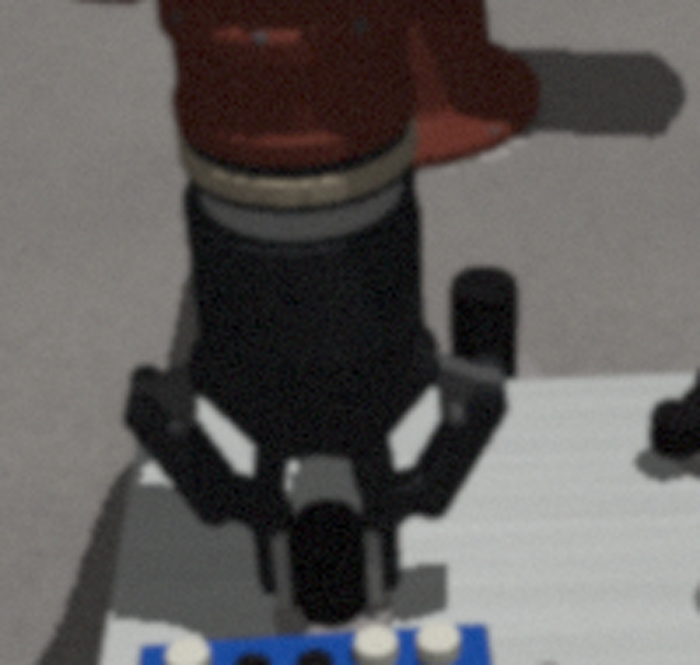

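Dropped the full 22 mm (TCP 0.1414 → 0.1195) and contact force returned: the collar is on the plate. Releasing.

Call:
move_arm(
  increments=[
    [0, 0, -0.05, 0, 3.5],
    [0, 0, -0.05, 0, 5],
    [0, 0, -0.05, 0, 6.5],
    [0, 0, -0.05, 0, 6.5],
  ],
)

```text
t: 7.7
tool_pos: [0.6206, -0.011, 0.1199]
tool_rot: [-0.035, 3.141, -0.0]
contact_force: [0.1, 1.0, -0.3]
opening: 0.065
```

Call:
move_arm(
  increments=[
    [0, 0, -2, 0, 6.5],
    [0, 0, -6, 0, 6.5],
    [0, 0, -10, 0, 6.5],
    [0, 0, -12, 0, 6.5],
  ],
)

```text
t: 8.2
tool_pos: [0.6219, -0.0112, 0.2446]
tool_rot: [-0.035, 3.135, -0.001]
contact_force: [-0.1, -0.7, 0.4]
opening: 0.0648
```

Call:
move_arm(
  increments=[
    [6, 0, 0, 0, 6.5],
    [12, 0, 0, 0, 6.5],
    [18, 0, 0, 0, 6.5],
    [20, 0, 0, 0, 6.5],
    [20, 0, 0, 0, 6.5],
  ],
)

```text
t: 8.82
tool_pos: [0.4198, -0.0154, 0.24]
tool_rot: [-0.034, 3.14, -0.0]
contact_force: [0.6, 0.3, 0.0]
opening: 0.0649
```

```bash
python3 - <<'E'
from h import *
b=snap('scene','scene7');a=snap('top','top7')
crop(b,200,150,200,190,3.5,'c11');crop(a,230,20,180,200,3,'c12')
E
```

```text
(no output)
```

View pics/c11.png

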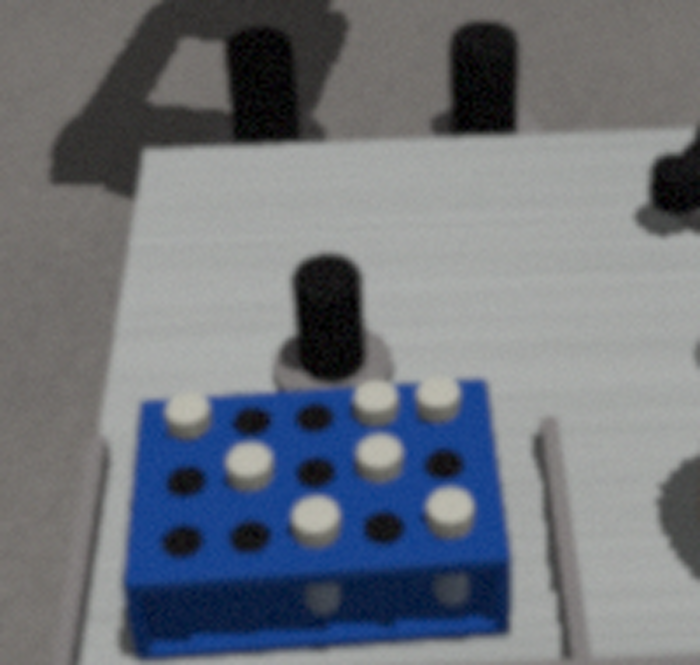

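View pics/c12.png

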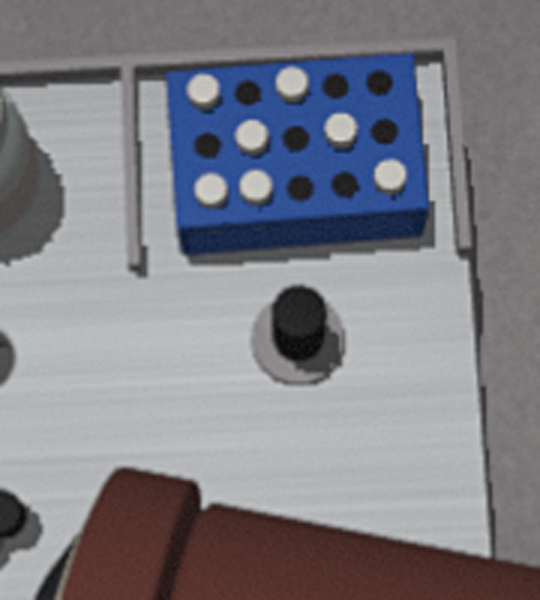

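The pin stands upright in the right hole with its collar on the plate (knob top at about (328,122) in the top image), and the rack looks unmoved. I'll check both numerically, then hand in.

```bash
python3 - <<'E'
from h import *
a=pickle.load(open('top7.pkl','rb'));b=pickle.load(open('scene7.pkl','rb'));a0=pickle.load(open('top0.pkl','rb'))
print('knob top',tri([a,b],[(230+299/3-.3,20+309/3-.3),(200+327/3.5-.4,150+273/3.5-.4)]))
g=lambda d:cv2.cvtColor(d['image'][35:108,283:376],cv2.COLOR_RGB2GRAY).astype(np.float32)
print('rack shift px',cv2.phaseCorrelate(g(a0),g(a)))
order.finish_job()
E
```

```text
knob top (array([ 0.62086309, -0.01159268,  0.1406879 ]), [np.float64(0.00035869663380068087), np.float64(0.0003586966338006722)])
rack shift px ((0.022616284756800553, 0.47427524990131076), 0.9728620227177938)
the job is handed in; nothing more can be done
```

```bash
python3 - <<'E'
from h import *
a=pickle.load(open('top7.pkl','rb'));a0=pickle.load(open('top0.pkl','rb'))
for n,(x,y,w,h) in dict(rack=(283,35,93,73),tray=(530,130,110,110),jar=(180,30,70,75),glass=(30,60,80,75)).items():
    g=lambda d:cv2.cvtColor(d['image'][y:y+h,x:x+w],cv2.COLOR_RGB2GRAY).astype(np.float32)
    win=cv2.createHanningWindow((w,h),cv2.CV_32F); print(n,cv2.phaseCorrelate(g(a0),g(a),win))
E
```

```text
rack ((0.027524614568569916, 0.45006502320088515), 0.9579700307051341)
tray ((0.06613726367788786, -0.015029304048070458), 0.9764901542663574)
jar ((-0.062438628037767785, 0.48970155048357356), 0.966901287679319)
glass ((-0.03127915576630613, 0.5198505414493084), 0.962021467924118)
```

The stop pin is fully home in the right-hand hole in front of the tube rack, released, and the job is handed in at about 9 s of the 34 s allowed. No verdict was reported.

I gripped the deck pin's knob at 20 N and slid it about 95 mm with roughly 5–7 N of downward pressure. The tool height stayed at 0.1413–0.1414 m until the foot reached the hole. I then lowered it, opened the jaws and backed away.

**Last checks:**
- **Pin home:** the tool went down 22 mm before contact returned. After release the knob top measured (0.621, −0.012, 0.141). A fully seated pin's top should be at 0.140, and the hole is at (0.620, −0.011).
- **Rack:** it did not move. The image comparison first showed a 0.47 px shift, which disagreed with what I saw. The untouched jar and glass showed the same half pixel in crops of odd height, and the tray showed none in an even-height crop, so I put it down to the comparison method. I ran that cross-check after handing in, on the saved pictures.
- **Robot clear:** the gripper was open about 65 mm and back at x = 0.42, z = 0.24, with no contact force.

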